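# Load the table warmer with heat stones

## Robot

A 6-joint arm with a two-finger parallel gripper is mounted at the origin on the work surface. World frame = base frame: x ahead of the robot, y to its left, z up, the work surface at z = 0. Lengths are in mm, angles in rad, forces in N, time in s.
With the tool pointing down it reaches from about 400 to 925 mm from the base axis. Payload 12.5 kg.
Tool frame: the origin (TCP) lies between the finger pads; the fingertips stand env.tip_extent ahead of it and the grasp point (between the pads) lies 11 mm behind it (env.tip_extent is the distance from the TCP to the fingertips, in mm); z points along the fingers, y is the line along which they close (so a half turn about z gives the same grasp; the last joint's range is limited). The gripper opens to 95 mm and grips with 3 to 60 N. Pads are 20 mm wide; open, the fingers measure 119 mm over their backs; the gripper's body (75 mm by 180 mm) begins 59 mm behind the grasp point.
Start: joints at [-1.371, 0.491, 1.559, -0, 1.092, -0.106], TCP at [188.183, -596.014, 222.661] pointing down, gripper open.
Joint ranges: [-3.1, 3.1], [-0.84, 2.19], [0.05, 2.79], [-1.13, 4.28], [0.06, 2.93], [-2.69, 2.69]. Speed limits (rad/s): [2.22, 2.22, 2.79, 3.14, 3.14, 3.14].

## Interface

Orientations are given as [roll, pitch, yaw] about the fixed x, y, z axes, in that order (R = Rz(yaw) Ry(pitch) Rx(roll)).
In Python, from cell import env gives the robot as it stands.
- The arm moves only by the tool carry_out, never from a script. Its argument "motion" is a list of rows, each a list of 5 numbers: the shift along the tool's x, y, z in mm, then the turn about the tool's z in degrees, then the closure, from 0 (fully open) to 1 (shut). A call has 1 to 12 rows; each row shifts and turns the commanded pose from where the row before left it, along the tool's axes as they then stand; what a row does not reach is not made up. A row lasts 1/10 s, in which the tool goes at most 50 mm and 8.59 degrees, less where a joint would pass 70% of its speed; a pose out of reach is approached as far as the arm can. A call with a gripper value outside its range is refused whole. The fingers move at their own pace and stop on an object; the grip force is fixed at half the most. Time passes only in rows, so rows that do not move let the fingers close. It gives the time, the measured TCP pose, the force, the opening and the grip force at its end, in the units of the state.
- env.state(): the state, without advancing time (a new reading comes with each control period).
- env.read_camera(name): name is "scene" or "side" or "wrist"; returns a dict with "color" (480x640x3 uint8, red, green, blue), "K" (3x3 intrinsics, pixels), "R" (3x3) and "t" (3): a world point X has camera coordinates R X + t; the wrist camera has in their place "hand_eye" (4x4, takes a point from camera to tool coordinates, whose origin is the TCP and whose axes are the flange's). Camera axes: x right, y down, z forward; pixel columns grow to the right and rows downward; lengths in mm; the calibration is good to about 2 mm. A picture is of the moment at which its call begins: read the wrist's pose just before it. There is no depth.
- env.job_done(): hands the job in; it is judged then, once.
The state is a dict: "t": time; "joints": joint angles; "qvel": joint speeds; "tau": joint torques, N m; "eef_pos": TCP position; "tcp_rot": TCP orientation; "ft_force": force on the tool from outside, world axes, zero at the start; "moment": the same for the moment, N m; "opening": opening from 0.0 (shut) to 1.0 (fully open); "grip_force": force on a finger pad.
Only numpy, scipy, OpenCV 4.12 (cv2) and the standard library are available. Lean on these libraries where they do the work, as an engineer would, in place of code of your own. Each camera call takes 0.05 s, during which the arm holds its last target. There are 200 camera calls.

## Task

Get the table warmer ready: lift the copper-coloured hood off it and set it down on the cork mat, then seat every terracotta heat stone on the counter fully home and flat in a recess of its own outline (discs in round recesses, squares in square ones). When all the stones are in, put the hood back on the warmer so that it sits fully down around the dark plate, and leave the other kitchen things where they stand.

Things in the scene. Friction and masses are not known exactly. Their poses are not given: they have to be found in the camera images.
- warmer: Fixed table warmer: oak base 290 x 194 x 16 mm, long side along x; centred on it a dark plate 258 x 162 x 8 mm, top at z = 24 mm. Six recesses through the plate, 8 mm deep, floors at z = 16 mm: three round (65.5 mm), three square (59.5 mm, sides along x and y), alternating, first at (-88, 40) round; centres x = -88, 0, 88, y = 40, -40 mm. Origin: centre of the underside, z up.
- hood: Loose copper-coloured cover, open below, 276 x 180 x 33 mm (long side along x), 4 mm walls, inside 268 x 172 x 29 mm, about 0.5 kg. It starts over the warmer's plate with its rim on the oak base (origin 16 mm above the warmer's), the skirt overlapping the plate by 8 mm with 5 mm play each side; either way round will do. Origin: centre of the rim plane (underside), z up.
- hood_grip (a point): Middle of the hood's dark wooden handle bar: bar 130 mm long along the hood's x, 14 x 14 mm in section, its centre 73 mm above the hood's rim plane and 40 mm above its roof; posts 54 mm either side of the middle.
- mat: Fixed flat cork mat 310 x 215 x 4 mm, long side along x; the hood is laid here, rim down. Origin: centre of the underside.
- warmer_round0 (a point): Centre of the floor of a round recess (65.5 mm across, 8 mm deep); axes as the warmer.
- warmer_round1 (a point): Centre of the floor of a round recess (65.5 mm across, 8 mm deep); axes as the warmer.
- warmer_round2 (a point): Centre of the floor of a round recess (65.5 mm across, 8 mm deep); axes as the warmer.
- warmer_square0 (a point): Centre of the floor of a square recess (59.5 mm wide, 8 mm deep); axes as the warmer.
- warmer_square1 (a point): Centre of the floor of a square recess (59.5 mm wide, 8 mm deep); axes as the warmer.
- warmer_square2 (a point): Centre of the floor of a square recess (59.5 mm wide, 8 mm deep); axes as the warmer.
- disc_a: Round terracotta heat stone, 62 mm diameter, 20 mm thick, about 0.15 kg; may be absent. Origin: centre of the underside, z up. Seated, it stands 12 mm proud of the plate.
- disc_b: Round terracotta heat stone, 62 mm diameter, 20 mm thick, about 0.15 kg; may be absent. Origin: centre of the underside, z up. Seated, it stands 12 mm proud of the plate.
- disc_c: Round terracotta heat stone, 62 mm diameter, 20 mm thick, about 0.15 kg; may be absent. Origin: centre of the underside, z up. Seated, it stands 12 mm proud of the plate.
- square_a: Square terracotta heat stone, 56 x 56 mm, 20 mm thick, about 0.16 kg; may be absent. Origin: centre of the underside, sides along x and y, z up. Seated, it stands 12 mm proud of the plate.
- square_b: Square terracotta heat stone, 56 x 56 mm, 20 mm thick, about 0.16 kg; may be absent. Origin: centre of the underside, sides along x and y, z up. Seated, it stands 12 mm proud of the plate.
- square_c: Square terracotta heat stone, 56 x 56 mm, 20 mm thick, about 0.16 kg; may be absent. Origin: centre of the underside, sides along x and y, z up. Seated, it stands 12 mm proud of the plate.
- canister: Bystander: lidded copper-coloured canister, 96 mm diameter, 147 mm high. Origin under its centre.
- cruet: Bystander: amber glass cruet with stopper, 68 mm diameter, 175 mm high. Origin under its centre.
- bowl: Bystander: white bowl with blue flowers, 104 mm diameter, 48 mm high. Origin under its centre.
- dipper: Bystander: wooden honey dipper lying along its x, 160 mm long, 26 mm thick. Origin under its middle.
- snapbox: Bystander: closed snap-top plastic box with a blue lid, 96 x 156 x 67 mm. Origin under its centre.
Things that resemble listed ones, but are neither listed nor needed, are in the scene too. Leave any green look-alike of the square_c alone.

How it is judged (in metres and radians):
On the way, in this order (a step that is already met when the one before it is completed fails the run):
1. the hood lies on the cork mat, rim down, let go (horizontal distance between hood and mat below 0.06 m and height (world z) of hood below 0.012 m and angle between hood's own z axis and vertical below 0.06 rad and linear speed of hood below 0.02 m/s and contact force between hood and the fingers below 0.3 N), for 0.2 s.
2. every stone present is seated flat in a recess of its own outline (((horizontal distance between disc_a and warmer_round0 below 0.004 m and z of disc_a in the frame of warmer_round0 below 0.002 m) or (horizontal distance between disc_a and warmer_round1 below 0.004 m and z of disc_a in the frame of warmer_round1 below 0.002 m) or (horizontal distance between disc_a and warmer_round2 below 0.004 m and z of disc_a in the frame of warmer_round2 below 0.002 m)) and angle between each of disc_a, disc_b, disc_c, square_a, square_b, square_c's own z axis and vertical below 0.06 rad and linear speed of each of disc_a, disc_b, disc_c, square_a, square_b, square_c below 0.02 m/s and ((horizontal distance between disc_b and warmer_round0 below 0.004 m and z of disc_b in the frame of warmer_round0 below 0.002 m) or (horizontal distance between disc_b and warmer_round1 below 0.004 m and z of disc_b in the frame of warmer_round1 below 0.002 m) or (horizontal distance between disc_b and warmer_round2 below 0.004 m and z of disc_b in the frame of warmer_round2 below 0.002 m)) and ((horizontal distance between disc_c and warmer_round0 below 0.004 m and z of disc_c in the frame of warmer_round0 below 0.002 m) or (horizontal distance between disc_c and warmer_round1 below 0.004 m and z of disc_c in the frame of warmer_round1 below 0.002 m) or (horizontal distance between disc_c and warmer_round2 below 0.004 m and z of disc_c in the frame of warmer_round2 below 0.002 m)) and ((horizontal distance between square_a and warmer_square0 below 0.004 m and z of square_a in the frame of warmer_square0 below 0.002 m) or (horizontal distance between square_a and warmer_square1 below 0.004 m and z of square_a in the frame of warmer_square1 below 0.002 m) or (horizontal distance between square_a and warmer_square2 below 0.004 m and z of square_a in the frame of warmer_square2 below 0.002 m)) and ((horizontal distance between square_b and warmer_square0 below 0.004 m and z of square_b in the frame of warmer_square0 below 0.002 m) or (horizontal distance between square_b and warmer_square1 below 0.004 m and z of square_b in the frame of warmer_square1 below 0.002 m) or (horizontal distance between square_b and warmer_square2 below 0.004 m and z of square_b in the frame of warmer_square2 below 0.002 m)) and ((horizontal distance between square_c and warmer_square0 below 0.004 m and z of square_c in the frame of warmer_square0 below 0.002 m) or (horizontal distance between square_c and warmer_square1 below 0.004 m and z of square_c in the frame of warmer_square1 below 0.002 m) or (horizontal distance between square_c and warmer_square2 below 0.004 m and z of square_c in the frame of warmer_square2 below 0.002 m))), for 0.2 s.
At the end, for the whole second after the job is handed in: Every stone present seated in a recess of its own outline (centre within 4 mm, underside within 2 mm of the floor, tilt under 0.06 rad); hood back on the warmer (centre within 12 mm, rim within 3.5 mm of the base, tilt under 0.03, long sides parallel within 0.1 rad); all at rest, let go (all of step 2 and horizontal distance between hood and warmer below 0.012 m and z of hood in the frame of warmer between 0.012 and 0.0195 m and angle between hood's own z axis and vertical below 0.03 rad and angle between the x axis of hood and the x axis of warmer, either way round below 0.1 rad and linear speed of hood below 0.02 m/s and contact force between hood and the fingers below 0.3 N); the robot touches nothing.
It fails at once if a bystander is moved more than 5 cm (distance of any of canister, cruet, bowl, dipper, snapbox from where it was at the start of the episode above 0.05 m).
Of disc_a, disc_b, disc_c, square_a, square_b, square_c only 4 to 6 are there at a start; the rules pass over those that are not, and their reading is None.
At some moment in a run one of disc_a, disc_b, disc_c, square_a, square_b, square_c may be knocked a few centimetres aside while the robot is not near it.
Once in a run the grip may slacken for a moment while it holds something.
It also fails if it takes over 200 s, if anything falls off the work surface, if the arm or the gripper's body presses on something with over 40 N, if the wrist force passes 120 N, or if a joint passes its speed limit or range.

## Working session

There is one attempt and no reset: what is moved stays moved. The work goes in short steps, Python scripts to look and compute and a tool call to move; the robot and the scene stay as the last step left them, time stands still between calls to the robot, and variables do not carry over. Pictures are saved under pics/ and viewed, at most 14 in all, crops included, and the job is handed in when it is done.

Besides the shell and the picture viewer there is one more tool, called after "Call:" as name(argument=value, ...) on one line, values as JSON. carry_out: Moves the arm, as the interface text tells. Its arguments: {"type":"object","properties":{"motion":{"type":"array"}},"required":["motion"]}

```bash
ls; mkdir -p pics; python3 - <<'E'
from cell import env
import cv2
s=env.state();print(s,env.tip_extent)
for n in("scene","side","wrist"):
    r=env.read_camera(n);cv2.imwrite(f"pics/{n}0.png",r["color"][:,:,::-1])
    print(n,{k:v.tolist() for k,v in r.items() if k!="color"})
E
```

```text
pics
{'t': 0.0, 'joints': array([-1.37064282e+00,  4.91548813e-01,  1.55947403e+00, -1.23325290e-05,
        1.09169400e+00, -1.05581609e-01]), 'qvel': array([-2.68032669e-05, -2.36533892e-04, -5.72841036e-04,  2.49058482e-04,
       -2.31801527e-04, -3.18351261e-04]), 'tau': array([ 3.13688208e-03, -6.12640357e+01, -2.58178675e+01,  6.93825656e-02,
        4.82245430e-02, -1.47044966e-04]), 'eef_pos': array([ 188.10206769, -595.76416168,  222.05995717]), 'tcp_rot': array([-3.14047357e+00, -1.07596824e-04,  3.05740750e-01]), 'ft_force': array([ 0.19605072, -0.56603566,  0.62400161]), 'moment': array([ 0.00077243, -0.00485918,  0.04213733]), 'grip_force': 0.0, 'opening': 1.0000237055081629} 8.0
scene {'K': [[434.7749083203316, 0.0, 313.19040731741694], [0.0, 434.7749083203316, 244.38054187705492], [0.0, 0.0, 1.0]], 'R': [[-0.04045036987257719, 0.9990530658131545, 0.016023085424121945], [0.8030060192708058, 0.042047203171199816, -0.5944857994269788], [-0.5945965864281647, -0.011180536427955756, -0.8039464503392979]], 't': [-19.28510763193794, -422.3602448980014, 1344.0142186408914]}
side {'K': [[519.9549033154022, 0.0, 317.3277218473359], [0.0, 519.9549033154022, 242.99296376343855], [0.0, 0.0, 1.0]], 'R': [[-0.9711147741502328, -0.23831760196482427, -0.011866592639751074], [-0.13051104203132538, 0.572134371296928, -0.809709286774313], [0.19975726103208322, -0.7847719297824081, -0.5867112193324375]], 't': [586.7713577031392, 147.06916366629505, 1145.232631322601]}
wrist {'K': [[377.0389201361957, 0.0, 325.56858865713974], [0.0, 377.0389201361957, 242.0255839863086], [0.0, 0.0, 1.0]], 'hand_eye': [[0.0006823976652351852, -0.9579345203611945, -0.28698604327352495, 79.94325527586946], [0.9999996892670477, 0.0007669698767954958, -0.00018227181806866594, -1.4262607055748333], [0.000394714116868441, -0.2869858297156415, 0.9579347460778269, -161.31890846992377], [0.0, 0.0, 0.0, 1.0]]}
```

View pics/scene0.png

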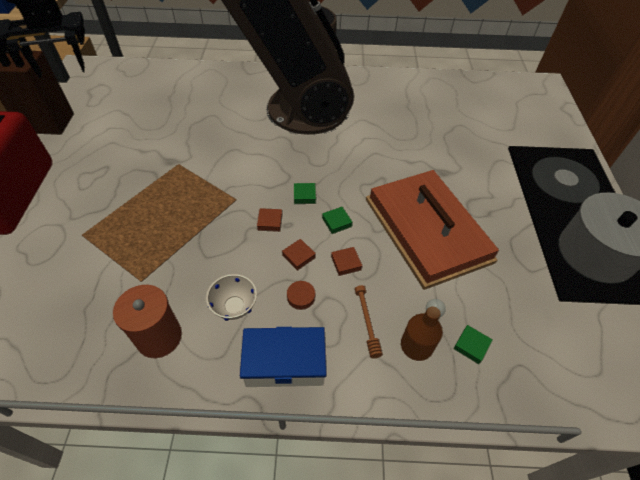

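View pics/side0.png

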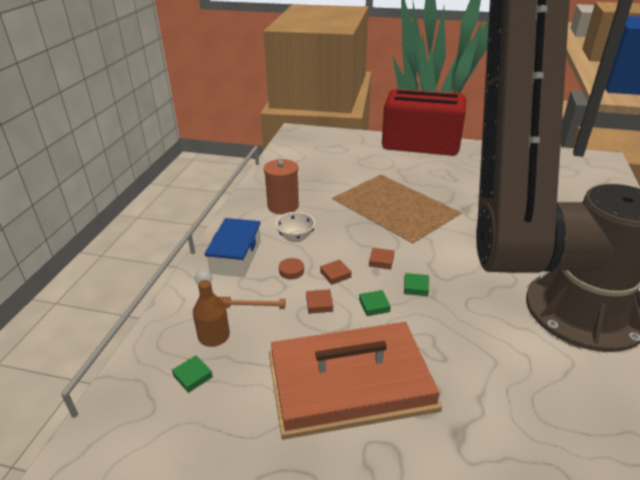

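Scene view: the hood sits on the warmer at about (432,225), with its handle running (422,190)-(452,228). The cork mat is at (160,220). There are three terracotta squares at (270,219), (299,254) and (347,261), and one disc at (301,294). The green look-alikes are at (305,193), (337,219) and (473,344). The side view shows the same four stones.

```bash
cat > h.py <<'E'
from cell import env
import cv2, numpy as np
from scipy.spatial.transform import Rotation as Ro
def cam(n):
    """returns image, K, camera centre, R cam->world"""
    s=env.state(); r=env.read_camera(n)
    if n=="wrist":
        T=np.eye(4);T[:3,:3]=Ro.from_euler("xyz",s["tcp_rot"]).as_matrix();T[:3,3]=s["eef_pos"]
        W=T@r["hand_eye"]; return r["color"],r["K"],W[:3,3],W[:3,:3]
    R=r["R"];return r["color"],r["K"],-R.T@r["t"],R.T
def ray(c,px,z):
    d=(np.c_[np.asarray(px,float).reshape(-1,2),np.ones(len(np.reshape(px,(-1,2))))]@np.linalg.inv(c[1]).T)@c[3].T
    return c[2]+d*((z-c[2][2])/d[:,2])[:,None]
def proj(c,X):
    p=(np.asarray(X,float).reshape(-1,3)-c[2])@c[3]@c[1].T; return p[:,:2]/p[:,2:]
def blobs(m,amin=60):
    m=cv2.morphologyEx(m.astype(np.uint8)*255,cv2.MORPH_OPEN,np.ones((3,3)))
    return [k for k in cv2.findContours(m,0,cv2.CHAIN_APPROX_NONE)[0] if cv2.contourArea(k)>amin]
def hsv(c): return cv2.cvtColor(c[0],cv2.COLOR_RGB2HSV).astype(int)
def terra(c):
    h=hsv(c); return ((h[...,0]<11)|(h[...,0]>174))&(h[...,1]>120)&(h[...,2]>50)
E
python3 - <<'E'
from h import *
for n in("scene","side"):
    c=cam(n);print(n,c[2].round())
    h=hsv(c)
    for p in([(270,219),(432,205),(160,220),(455,260),(140,310)] if n=="scene" else [(382,257),(350,352),(400,200),(350,400)]): print(p,h[p[1],p[0]])
    for k in blobs(terra(c)):
        M=cv2.moments(k);p=(M["m10"]/M["m00"],M["m01"]/M["m00"])
        if 120<p[1]<400: print(np.round(p),cv2.contourArea(k),ray(c,p,10)[0].round(1))
    # cork
    m=(h[...,0]>10)&(h[...,0]<20)&(h[...,1]>90)&(h[...,2]>60)
    for k in blobs(m,1500):
        r=cv2.minAreaRect(k);b=cv2.approxPolyDP(k,8,True)
        if len(b)<8: print("cork",b.reshape(-1,2).tolist(),ray(c,b,4).round().tolist())
he=[(421,187),(452,226)];c=cam("scene");e=ray(c,he,90);print("handle scene",e,np.hypot(*(e[1]-e[0])[:2]))
c=cam("side");e=ray(c,[(316,354),(386,345)],90);print("handle side",e)
E
```

```text
scene [1138.   52.  830.]
(270, 219) [  8 186 107]
(432, 205) [  2 182  21]
(160, 220) [ 15 152 106]
(455, 260) [  9 176 129]
(140, 310) [  9 155 105]
[144. 319.] 2971.5 [ 742.1 -299.7   10. ]
[300. 294.] 546.0 [665.   18.4  10. ]
[346. 260.] 493.0 [571.3 117.4  10. ]
[298. 253.] 463.0 [556.8   7.3  10. ]
[269. 218.] 394.5 [456.8 -69.6  10. ]
[432. 225.] 7711.5 [457.5 328.5  10. ]
[  9. 126.] 549.5 [ 154.7 -852.4   10. ]
cork [[234, 198], [176, 165], [83, 236], [142, 280]] [[390.0, -167.0, 4.0], [279.0, -342.0, 4.0], [531.0, -506.0, 4.0], [644.0, -334.0, 4.0]]
side [360. 954. 798.]
(382, 257) [  9 156 152]
(350, 352) [ 11 130  61]
(400, 200) [ 14 130 147]
(350, 400) [  9 153 173]
[350. 375.] 12609.5 [464.4 303.7  10. ]
[319. 301.] 453.5 [572.2 113.5  10. ]
[335. 271.] 401.5 [558.9   3.3  10. ]
[291. 268.] 353.5 [666.6  14.7  10. ]
[381. 258.] 342.5 [459.3 -73.8  10. ]
[282. 186.] 1398.0 [ 805.  -361.4   10. ]
cork [[198, 338], [227, 338], [232, 303], [284, 299], [217, 297], [202, 280]] [[793.0, 276.0, 4.0], [734.0, 262.0, 4.0], [763.0, 159.0, 4.0], [653.0, 120.0, 4.0], [804.0, 148.0, 4.0], [862.0, 99.0, 4.0]]
cork [[334, 197], [410, 241], [458, 214], [382, 175]] [[638.0, -344.0, 4.0], [397.0, -170.0, 4.0], [279.0, -330.0, 4.0], [518.0, -509.0, 4.0]]
cork [[291, 5], [263, 30], [262, 146], [285, 121], [368, 129], [367, 7]] [[1498.0, -2857.0, 4.0], [1470.0, -2156.0, 4.0], [959.0, -629.0, 4.0], [943.0, -858.0, 4.0], [619.0, -852.0, 4.0], [959.0, -2891.0, 4.0]]
cork [[617, 2], [595, 2], [585, 37], [567, 21], [566, 57], [586, 97]] [[-729.0, -3365.0, 4.0], [-582.0, -3338.0, 4.0], [-365.0, -2356.0, 4.0], [-318.0, -2726.0, 4.0], [-211.0, -1939.0, 4.0], [-216.0, -1367.0, 4.0]]
handle scene [[408.97095959 288.88880256  90.        ]
 [524.22148557 344.62797782  90.        ]] 128.0216364414286
handle side [[522.7798481  337.38276051  90.        ]
 [403.73669347 287.34054568  90.        ]]
```

```bash
cat >> h.py <<'E'
def plan(*wps,psi=None):
    """tool-axis shifts for waypoints at the present yaw, then the final turn (deg about tool z)"""
    s=env.state();p=np.array(s["eef_pos"]);y=s["tcp_rot"][2]
    R=Ro.from_euler("xyz",[np.pi,0,y]).as_matrix()
    for w in wps:
        d=R.T@(np.array(w)-p);n=max(1,int(np.ceil(np.linalg.norm(d)/48)));print("d",d.round(1),"rows",n,"each",(d/n).round(1));p=np.array(w,float)
    if psi is not None: print("turn",round(-np.degrees((psi-y+np.pi/2)%np.pi-np.pi/2),2))
    print("at",np.round(s["eef_pos"],1),"rot",np.round(s["tcp_rot"],4),"F",np.round(s["ft_force"],1),"op",round(s["opening"],3),"t",round(s["t"],1))
E
python3 -c "
from h import *
plan((480,-150,250),(455,310,250),psi=0.43)"
```

```text
d [ 412.6 -337.4  -27.5] rows 12 each [ 34.4 -28.1  -2.3]
d [ 114.6 -446.2   -0. ] rows 10 each [ 11.5 -44.6  -0. ]
turn -7.12
at [ 188.2 -596.   222.5] rot [-3.1414 -0.      0.3058] F [ 0.6 -0.7  0.3] op 0.996 t 0.3
```

Call:
carry_out(motion=[[34,-28,-2.3,0,0],[34,-28,-2.3,0,0],[34,-28,-2.3,0,0],[34,-28,-2.3,0,0],[34,-28,-2.3,0,0],[34,-28,-2.3,0,0],[34,-28,-2.3,0,0],[34,-28,-2.3,0,0],[34,-28,-2.3,0,0],[34,-28,-2.3,0,0],[34,-28,-2.3,0,0],[34,-28,-2.3,0,0]])

```text
t: 1.55
eef_pos: [476.8, -151.1, 250.5]
tcp_rot: [3.141, -0.0, 0.306]
ft_force: [0.9, -1.1, 0.2]
opening: 0.997
grip_force: 0.0
```

Call:
carry_out(motion=[[11.5,-44.6,0,0,0],[11.5,-44.6,0,0,0],[11.5,-44.6,0,0,0],[11.5,-44.6,0,0,0],[11.5,-44.6,0,0,0],[11.5,-44.6,0,0,0],[11.5,-44.6,0,0,0],[11.5,-44.6,0,0,0],[11.5,-44.6,0,0,0],[11.5,-44.6,0,0,0],[0,0,0,-7.1,0],[0,0,0,0,0]])

```text
t: 2.75
eef_pos: [451.0, 308.2, 249.9]
tcp_rot: [3.141, 0.001, 0.434]
ft_force: [-0.0, 0.1, -0.4]
opening: 0.998
grip_force: 0.0
```

```bash
python3 - <<'E'
from h import *
plan((465,315,250),psi=0.43)
c=cam("wrist");cv2.imwrite("pics/w1.png",c[0][:,:,::-1])
h=hsv(c)
m=(h[...,2]<60)
for k in blobs(m,300):
    r=cv2.minAreaRect(k);b=cv2.boxPoints(r);print(r,ray(c,b,96).round(1).tolist())
E
```

```text
d [15.6 -0.3 -0.1] rows 1 each [15.6 -0.3 -0.1]
turn 0.23
at [451.  308.2 249.9] rot [3.1415e+00 5.0000e-04 4.3410e-01] F [-0.   0.1 -0.4] op 0.998 t 2.8
((325.5, 363.5), (9.0, 417.0), 90.0) [[246.1, 436.2, 96.0], [415.2, 72.3, 96.0], [406.7, 66.6, 96.0], [236.3, 433.4, 96.0]]
((484.5054626464844, 270.90142822265625), (34.10725021362305, 67.42311096191406), 48.14495849609375) [[450.7, 188.3, 96.0], [505.6, 170.1, 96.0], [494.2, 139.2, 96.0], [437.7, 156.6, 96.0]]
((589.6307373046875, 238.54617309570312), (46.14091873168945, 9.054535865783691), 82.87498474121094) [[550.6, 114.3, 96.0], [554.7, 107.9, 96.0], [522.7, 78.3, 96.0], [518.5, 84.8, 96.0]]
((319.49993896484375, 239.49996948242188), (638.9998779296875, 478.99993896484375), 0.0) [[48.2, 509.2, 96.0], [504.6, 597.7, 96.0], [701.5, 173.5, 96.0], [338.0, -114.0, 96.0]]
```

View pics/w1.png

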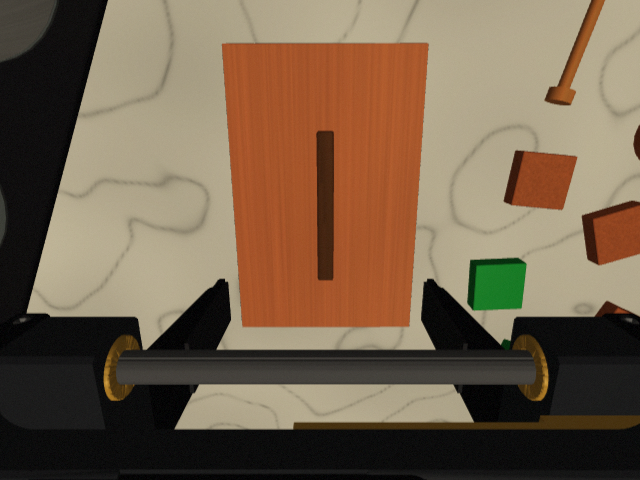

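The wrist view shows the handle bar from (325,131) to (325,280), centred on the hood and nearly aligned with the tool's x axis.

```bash
python3 - <<'E'
from h import *
c=cam("wrist");h=hsv(c)
m=np.zeros(h.shape[:2],bool);m[110:300,290:360]=h[110:300,290:360,2]<80
k=max(blobs(m),key=cv2.contourArea);r=cv2.minAreaRect(k);b=ray(c,cv2.boxPoints(r),96);print(r,b.round(1).tolist(),b.mean(0))
b=b[:,:2];e=sorted([b[(i+1)%4]-b[i] for i in range(4)],key=np.linalg.norm)[-1];print(np.linalg.norm(e),np.arctan(e[1]/e[0]))
psi=np.arctan(e[1]/e[0]);g=b.mean(0)
q=np.array([(223,43),(428,43),(410,326),(243,326)]);H=ray(c,q,49);print("roof",H.round(1).tolist(),H.mean(0))
plan((*g,78),psi=psi)
E
```

```text
((323.0, 205.0), (148.0, 16.0), 90.0) [[518.5, 349.2, 96.0], [523.8, 337.5, 96.0], [407.9, 283.9, 96.0], [401.9, 297.0, 96.0]] [463.02302791 316.89979638  96.        ]
127.71042953655346 0.4212960205634273
roof [[551.3, 452.6, 49.0], [625.2, 291.2, 49.0], [376.7, 175.2, 49.0], [302.0, 338.4, 49.0]] [463.77370298 314.34356146  49.        ]
d [ 14.7  -4.4 172.1] rows 4 each [ 3.7 -1.1 43. ]
turn 0.31
at [451.4 306.8 250.1] rot [3.1414e+00 3.0000e-04 4.2670e-01] F [-0.3 -0.5 -0. ] op 1.001 t 2.9
```

Call:
carry_out(motion=[[14,-3.5,40,0,0],[0,0,45,0,0],[0,0,45,0,0],[0,0,42,0,0],[0,0,0,0,0],[0,0,0,0,1],[0,0,0,0,1],[0,0,0,0,1],[0,0,0,0,1],[0,0,0,0,1],[0,0,0,0,1],[0,0,0,0,1]])

```text
t: 4.05
eef_pos: [462.8, 316.2, 78.3]
tcp_rot: [3.142, -0.0, 0.43]
ft_force: [0.0, 0.1, 0.4]
opening: 0.468
grip_force: 0.0
```

Call:
carry_out(motion=[[0,0,0,0,1],[0,0,0,0,1]])

```text
t: 4.25
eef_pos: [462.7, 316.2, 78.1]
tcp_rot: [3.142, 0.0, 0.43]
ft_force: [-0.4, -0.3, -0.7]
opening: 0.299
grip_force: 0.0
```

Call:
carry_out(motion=[[0,0,0,0,1],[0,0,0,0,1]])

```text
t: 4.45
eef_pos: [462.8, 316.1, 78.1]
tcp_rot: [3.141, 0.0, 0.43]
ft_force: [0.8, -0.8, -0.4]
opening: 0.145
grip_force: 30.0
```

Call:
carry_out(motion=[[0,0,-10,0,1],[0,0,-15,0,1],[0,0,-25,0,1],[0,0,-25,0,1],[0,0,-10,0,1],[0,0,0,0,1]])

```text
t: 5.05
eef_pos: [463.0, 316.4, 164.3]
tcp_rot: [-3.142, -0.002, 0.43]
ft_force: [-0.3, -0.3, -5.5]
opening: 0.143
grip_force: 30.0
```

```bash
python3 - <<'E'
from h import *
plan((460,-338,165),(460,-338,69),psi=-0.578)
c=cam("wrist");cv2.imwrite("pics/w2.png",c[0][:,:,::-1])
E
```

```text
d [-275.4  593.6   -0.7] rows 14 each [-19.7  42.4  -0.1]
d [ 0. -0. 96.] rows 2 each [ 0. -0. 48.]
turn 57.74
at [463.  316.4 164.3] rot [-3.1415e+00 -2.0000e-03  4.2980e-01] F [-0.3 -0.3 -5.5] op 0.143 t 5.0
```

Call:
carry_out(motion=[[-8,18,0,0,1],[-14,30,0,0,1],[-14,30,0,0,1],[-14,30,0,0,1],[-14,30,0,0,1],[-14,30,0,0,1],[-14,30,0,0,1],[-14,30,0,0,1],[-14,30,0,0,1],[-14,30,0,0,1],[-14,30,0,0,1],[-14,30,0,0,1]])

```text
t: 6.3
eef_pos: [459.7, -68.9, 162.0]
tcp_rot: [-3.14, 0.002, 0.43]
ft_force: [1.3, -0.9, -5.9]
opening: 0.147
grip_force: 30.0
```

Call:
carry_out(motion=[[-14,30,0,0,1],[-14,30,0,0,1],[-14,30,0,0,1],[-14,30,0,0,1],[-14,30,0,0,1],[-14,30,0,0,1],[-14,30,0,0,1],[-14,30,0,0,1],[0,0,0,5,1],[0,0,0,7,1],[0,0,0,7,1],[0,0,0,7,1]])

```text
t: 7.5
eef_pos: [458.0, -332.1, 161.5]
tcp_rot: [-3.14, 0.002, -0.029]
ft_force: [-0.0, 0.2, -6.8]
opening: 0.146
grip_force: 30.0
```

Call:
carry_out(motion=[[0,0,0,7,1],[0,0,0,7,1],[0,0,0,7,1],[0,0,0,7,1],[0,0,0,3.7,1],[0,0,0,0,1]])

```text
t: 8.1
eef_pos: [458.2, -332.1, 161.7]
tcp_rot: [-3.141, 0.003, -0.578]
ft_force: [0.5, 0.3, -6.6]
opening: 0.145
grip_force: 30.0
```

```bash
python3 - <<'E'
from h import *
plan((460,-338,165),(460,-338,68),psi=-0.578)
c=cam("scene");cv2.imwrite("pics/s2.png",c[0][:,:,::-1])
E
```

```text
d [ 4.8  3.9 -3.3] rows 1 each [ 4.8  3.9 -3.3]
d [ 0. -0. 97.] rows 3 each [ 0.  -0.  32.3]
turn -0.02
at [ 458.2 -332.1  161.7] rot [-3.1412e+00  2.5000e-03 -5.7830e-01] F [ 0.5  0.3 -6.6] op 0.145 t 8.1
```

View pics/s2.png

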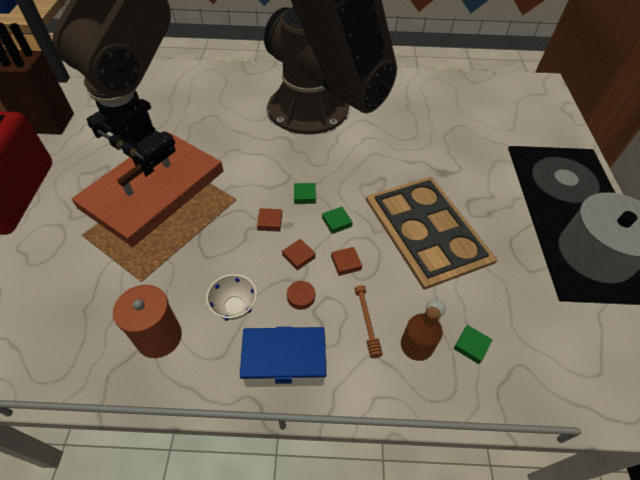

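The scene shows the hood held level over the mat. The warmer is uncovered and all six recesses are empty. The stones have not moved.

Call:
carry_out(motion=[[5,4,30,0,1],[0,0,30,0,1],[0,0,20,0,1],[0,0,8,0,1],[0,0,5,0,1],[0,0,2,0,1],[0,0,0,0,1],[0,0,0,0,1]])

```text
t: 8.95
eef_pos: [460.9, -338.9, 69.1]
tcp_rot: [3.141, -0.001, -0.577]
ft_force: [-0.0, -0.6, -5.7]
opening: 0.147
grip_force: 30.0
```

Call:
carry_out(motion=[[0,0,1.5,0,1],[0,0,1,0,1],[0,0,0,0,1]])

```text
t: 9.25
eef_pos: [460.8, -338.8, 66.2]
tcp_rot: [3.141, -0.001, -0.577]
ft_force: [-1.5, 0.4, -1.1]
opening: 0.146
grip_force: 30.0
```

Call:
carry_out(motion=[[0,0,0,0,0],[0,0,0,0,0],[0,0,0,0,0],[0,0,0,0,0],[0,0,0,0,0],[0,0,0,0,0],[0,0,0,0,0],[0,0,-40,0,0],[0,0,-45,0,0],[0,0,-45,0,0],[0,0,-45,0,0],[0,0,0,0,0]])

```text
t: 10.45
eef_pos: [462.1, -339.8, 246.6]
tcp_rot: [3.14, -0.01, -0.577]
ft_force: [0.0, -0.9, 0.4]
opening: 0.992
grip_force: 0.0
```

```bash
python3 - <<'E'
from h import *
plan((440,210,300),psi=0.43)
E
```

```text
d [-318.6 -448.7  -53.4] rows 12 each [-26.5 -37.4  -4.4]
turn -57.71
at [ 462.1 -339.8  246.6] rot [ 3.1399 -0.0096 -0.5773] F [ 0.  -0.9  0.4] op 0.992 t 10.4
```

```bash
python3 - <<'E'
from h import *
plan((452,307,250),psi=0.43)
E
```

```text
d [-361.5 -536.5   -3.4] rows 14 each [-25.8 -38.3  -0.2]
turn -57.71
at [ 462.1 -339.8  246.6] rot [ 3.1399 -0.0096 -0.5773] F [ 0.  -0.9  0.4] op 0.992 t 10.4
```

Call:
carry_out(motion=[[-26,-38,0,0,0],[-26,-38,0,0,0],[-26,-38,0,0,0],[-26,-38,0,0,0],[-26,-38,0,0,0],[-26,-38,0,0,0],[-26,-38,0,0,0],[-26,-38,0,0,0],[-26,-38,0,0,0],[-26,-38,0,0,0],[-26,-38,0,0,0],[-26,-38,0,0,0]])

```text
t: 11.65
eef_pos: [447.5, 215.7, 240.3]
tcp_rot: [3.141, 0.0, -0.577]
ft_force: [0.8, -0.7, -0.3]
opening: 1.001
grip_force: 0.0
```

Call:
carry_out(motion=[[-26,-38,0,0,0],[-24,-38,-3,0,0],[0,0,0,-8,0],[0,0,0,-8,0],[0,0,0,-8,0],[0,0,0,-8,0],[0,0,0,-8,0],[0,0,0,-8,0],[0,0,0,-8,0],[0,0,0,-1.7,0],[0,0,0,0,0],[0,0,0,0,0]])

```text
t: 12.85
eef_pos: [447.7, 304.7, 243.5]
tcp_rot: [3.142, 0.0, 0.427]
ft_force: [-0.1, 0.7, 0.2]
opening: 1.001
grip_force: 0.0
```

Call:
carry_out(motion=[[0,0,0,0,0],[0,0,0,0,0],[0,0,0,0,0]])

```text
t: 13.15
eef_pos: [447.7, 304.7, 243.7]
tcp_rot: [3.142, -0.0, 0.429]
ft_force: [-0.5, -0.2, -0.3]
opening: 1.003
grip_force: 0.0
```

```bash
python3 - <<'E'
from h import *
plan((452,307,250),psi=0.43)
c=cam("wrist");cv2.imwrite("pics/w3.png",c[0][:,:,::-1]);plan()
E
```

```text
d [ 4.9 -0.3 -6.3] rows 1 each [ 4.9 -0.3 -6.3]
turn -0.06
at [447.7 304.7 243.7] rot [ 3.1415 -0.      0.429 ] F [-0.5 -0.2 -0.3] op 1.003 t 13.2
at [447.7 304.7 243.7] rot [ 3.1415e+00 -1.0000e-04  4.2920e-01] F [-0.4 -0.1  0.7] op 1.0 t 13.2
```

View pics/w3.png

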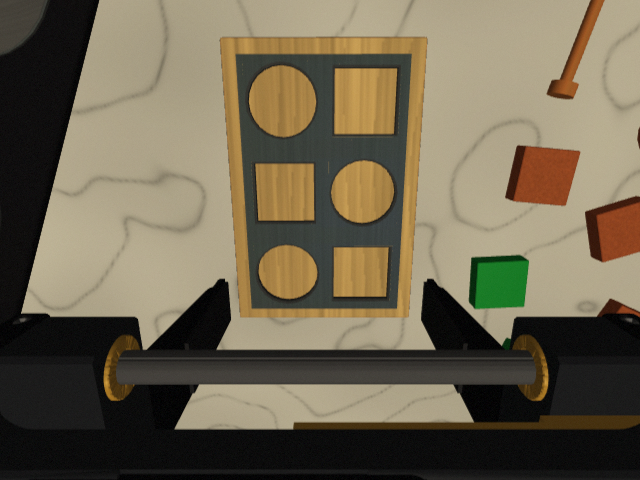

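The wrist view shows the bare warmer. The plate's corners are near (235,54), (411,54), (402,308) and (250,308), and the image-left, top recess is round. Two terracotta squares lie at the right, at (544,175) and (620,228).

```bash
cat >> h.py <<'E'
def rect(c,k,z):
    """contour -> world min-area rectangle at height z: centre, long, short, yaw of the long side in (-pi/2,pi/2]"""
    w=ray(c,k.reshape(-1,2),z)[:,:2].astype(np.float32)
    (x,y),_,_=r=cv2.minAreaRect(w);b=cv2.boxPoints(r);e=[b[1]-b[0],b[2]-b[1]];e.sort(key=np.linalg.norm)
    return np.array([x,y]),np.linalg.norm(e[1]),np.linalg.norm(e[0]),(np.arctan2(e[1][1],e[1][0])+np.pi/2)%np.pi-np.pi/2
E
python3 - <<'E'
from h import *
c=cam("wrist");h=hsv(c)
roi=np.zeros(h.shape[:2],bool);roi[30:325,215:432]=1
dark=roi&(h[...,2]<100)
oak=roi&(h[...,1]>85)&(h[...,2]>100)
dark[312:]=0
ks=blobs(dark,5000)
for k in ks: print("plate",rect(c,k,24))
for k in blobs((oak|dark)&roi,20000): print("oak",cv2.boundingRect(k),rect(c,k,16))
cx,l,s,y=rect(c,max(ks,key=cv2.contourArea),24)
u=np.array([np.cos(y),np.sin(y)]);v=np.array([-u[1],u[0]])
# holes at the plate top, compared with the given centres
for k in blobs(oak,800):
    a=cv2.contourArea(k)
    if a<9000:
        M=cv2.moments(k);p=ray(c,(M["m10"]/M["m00"],M["m01"]/M["m00"]),19)[0][:2]-cx;print("hole",(p@u).round(1),(p@v).round(1),a)
for dx,dy in[(0,40),(-88,-40),(88,-40),(-88,40),(88,40),(0,-40)]:print(dx,dy,(cx+dx*u+dy*v).round(1))
# per-edge line fits of plate outline at z=24
k=max(ks,key=cv2.contourArea);w=ray(c,k.reshape(-1,2),24)[:,:2]-cx
for ax,o,hl,hs in((u,v,l/2,s/2),(v,u,s/2,l/2)):
  for sg in(-1,1):
    q=w[(abs(w@ax-sg*hl)<5)&(abs(w@o)<hs-10)];f=np.polyfit(q@o,q@ax,1);print(sg,f)
E
```

```text
plate (array([462.8739624 , 315.78753662]), np.float32(255.74393), np.float32(161.46913), np.float32(0.43090427))
oak (220, 37, 207, 281) (array([462.47250366, 315.59564209]), np.float32(287.9859), np.float32(192.98946), np.float32(0.43059075))
0 40 [446.2 352.1]
-88 -40 [399.6 242.7]
88 -40 [559.5 316.2]
-88 40 [366.2 315.4]
88 40 [526.1 388.9]
0 -40 [479.6 279.4]
-1 [ 8.31335448e-04 -1.27805235e+02]
1 [1.66097238e-03 1.27749776e+02]
-1 [-2.60711374e-04 -8.02018947e+01]
1 [4.25125505e-04 8.02232858e+01]
```

```bash
python3 - <<'E'
from h import *
plan((540,30,243))
E
```

```text
d [-30.4 288.2   0.7] rows 7 each [-4.3 41.2  0.1]
at [447.7 304.7 243.7] rot [3.1415 0.     0.4293] F [0.5 0.6 0.3] op 1.0 t 13.2
```

Call:
carry_out(motion=[[-4,41,0,0,0],[-4,41,0,0,0],[-4,41,0,0,0],[-4,41,0,0,0],[-4,41,0,0,0],[-4,41,0,0,0],[-4,41,0,0,0],[0,0,0,0,0],[0,0,0,0,0],[0,0,0,0,0]])

```text
t: 14.25
eef_pos: [541.4, 32.9, 243.7]
tcp_rot: [-3.141, 0.0, 0.43]
ft_force: [-1.1, -1.2, 0.3]
opening: 0.998
grip_force: 0.0
```

```bash
python3 - <<'E'
from h import *
plan()
c=cam("wrist");cv2.imwrite("pics/w4.png",c[0][:,:,::-1])
h=hsv(c)
for k in blobs(terra(c),400):
    M=cv2.moments(k);p=np.array((M["m10"]/M["m00"],M["m01"]/M["m00"]));i=p.astype(int);print(p.round(),cv2.contourArea(k),h[i[1],i[0]],rect(c,k,20))
    m=np.zeros(h.shape[:2],np.uint8);cv2.drawContours(m,[k],-1,1,-1);print(np.percentile(h[...,2][m>0],[2,10,30,50,70,90]))
E
```

```text
at [541.4  32.9 243.7] rot [-3.1414e+00  2.0000e-04  4.3010e-01] F [-1.1 -1.2  0.3] op 0.998 t 14.2
[456. 403.] 559.0 [ 11 198 151] (array([ 387.69204712, -210.70744324]), np.float32(67.210075), np.float32(20.065897), np.float32(0.9130255))
[ 58.  64.  67. 150. 153. 156.]
[618. 303.] 913.0 [  8 199  64] (array([ 581.54382324, -299.75280762]), np.float32(68.649925), np.float32(38.954765), np.float32(-1.1583405))
[59. 62. 63. 64. 66. 83.]
[379. 309.] 2386.0 [  9 197 136] (array([461.83505249, -67.32138824]), np.float32(59.842804), np.float32(59.417145), np.float32(-0.0022660494))
[ 53.  59. 130. 132. 134. 137.]
[356. 203.] 2723.5 [ 10 200 130] (array([559.04754639,   8.11981583]), np.float32(56.77599), np.float32(55.16116), np.float32(0.7502743))
[ 61.66 128.   131.   133.   135.   137.  ]
[264. 147.] 3100.5 [ 10 200 138] (array([571.66516113, 116.0671463 ]), np.float32(56.324924), np.float32(54.84862), np.float32(-1.2308459))
[ 89.52 128.   131.   133.   135.   137.  ]
[394. 100.] 3291.5 [  9 201 141] (array([664.48034668,  19.19133949]), np.float32(61.562542), np.float32(59.321903), np.float32(-1.1399987))
[102. 129. 132. 134. 136. 138.]
```

View pics/w4.png

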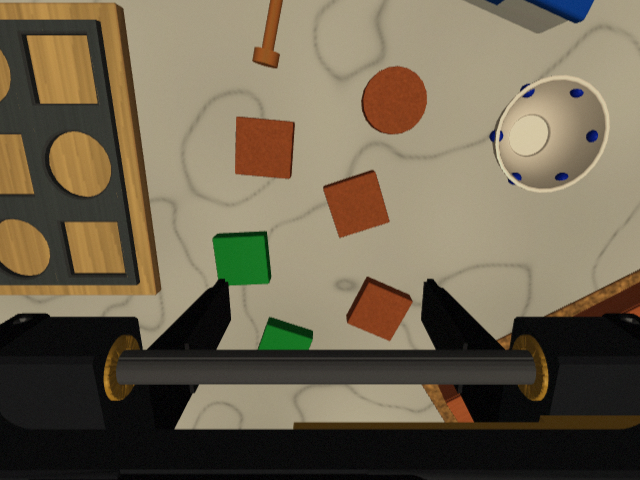

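The wrist view shows squares at (264,147), (356,203) and (379,309), and the disc at (394,100). The bowl is empty and no other stones are in view. The greens at (242,258) and (285,335) stay put.

```bash
cat >> h.py <<'E'
def stone(near,show=True):
    """top face (z=20) of the stone nearest to a point, wrist view; prints centre, sizes, yaw mod 90 deg"""
    c=cam("wrist");best=min(blobs(terra(c)&(hsv(c)[...,2]>110),300),key=lambda k:np.linalg.norm(rect(c,k,20)[0]-near))
    p,l,s,y=rect(c,best,20);(ex,ey),r=cv2.minEnclosingCircle(ray(c,best.reshape(-1,2),20)[:,:2].astype(np.float32))
    y=(y+np.pi/4-.43)%(np.pi/2)-np.pi/4+.43
    M=cv2.moments(best);q=ray(c,(M["m10"]/M["m00"],M["m01"]/M["m00"]),20)[0][:2]
    print("stone rect",p.round(1),"moments",q.round(1),"size",round(float(l),1),round(float(s),1),"yaw",round(float(y),3),"circ",round(2*r,1));return q,y
E
python3 - <<'E'
from h import *
plan((571.7,116.1,243),psi=.340)
for n in((571,116),(559,8),(461,-67),(664,19)):stone(n)
E
```

```text
d [ 62.1 -62.7   0.8] rows 2 each [ 31.  -31.4   0.4]
turn 5.2
at [541.5  33.2 243.8] rot [-3.1415e+00  1.0000e-04  4.3080e-01] F [-0.9  1.7  0.2] op 0.997 t 14.3
stone rect [571.6 116.7] moments [572.2 117.1] size 54.9 54.5 yaw 0.345 circ 75.9
stone rect [558.2   7.5] moments [559.   8.] size 55.2 54.5 yaw 0.747 circ 75.2
stone rect [459.  -69.7] moments [459.7 -69.5] size 54.5 54.2 yaw -0.001 circ 74.0
stone rect [665.2  18.6] moments [665.7  19.2] size 59.5 59.5 yaw 0.461 circ 61.1
```

Call:
carry_out(motion=[[31,-31,0,0,0],[31,-31,0,0,0],[0,0,0,5,0],[0,0,0,0,0],[0,0,0,0,0],[0,0,0,0,0]])

```text
t: 15.1
eef_pos: [572.1, 113.9, 243.8]
tcp_rot: [3.141, 0.0, 0.344]
ft_force: [0.2, -0.2, -0.2]
opening: 0.997
grip_force: 0.0
```

```bash
python3 - <<'E'
from h import *
p,y=stone((571,116));p,y=stone((571,116));plan((571.7,116.5,19),psi=y)
E
```

```text
stone rect [571.6 116.9] moments [572.4 117.2] size 55.0 54.0 yaw 0.338 circ 75.5
stone rect [571.6 117. ] moments [572.2 117.5] size 55.0 53.9 yaw 0.344 circ 74.8
d [  0.4  -2.7 224.8] rows 5 each [ 0.1 -0.5 45. ]
turn -0.07
at [572.2 113.8 243.8] rot [ 3.1415e+00 -1.0000e-04  3.4260e-01] F [-0.9  0.5  1. ] op 1.0 t 15.2
```

Call:
carry_out(motion=[[0.3,-3,45,0,0],[0,0,45,0,0],[0,0,45,0,0],[0,0,45,0,0],[0,0,40,0,0],[0,0,6,0,0],[0,0,0,0,1],[0,0,0,0,1],[0,0,0,0,1],[0,0,0,0,1],[0,0,0,0,1],[0,0,0,0,1]])

```text
t: 16.4
eef_pos: [572.0, 117.3, 18.5]
tcp_rot: [3.141, -0.001, 0.343]
ft_force: [-1.0, -1.0, 6.8]
opening: 0.584
grip_force: 30.0
```

```bash
python3 -c "
from h import *
plan(psi=.4307)"
```

```text
turn -5.05
at [572.  117.3  18.5] rot [ 3.1411e+00 -1.2000e-03  3.4260e-01] F [-1.  -1.   6.8] op 0.584 t 16.4
```

Call:
carry_out(motion=[[0,0,-20,0,1],[0,0,-30,0,1],[0,0,-10,0,1],[0,0,0,-5,1],[0,0,0,0,1]])

```text
t: 16.9
eef_pos: [571.5, 117.3, 77.6]
tcp_rot: [3.141, -0.0, 0.431]
ft_force: [0.3, -0.3, -1.3]
opening: 0.585
grip_force: 30.0
```

```bash
python3 -c "
from h import *
plan((560,316.4,75),psi=.4307)"
```

```text
d [  72.8 -185.7    2.6] rows 5 each [ 14.6 -37.1   0.5]
turn 0.03
at [571.5 117.3  77.6] rot [ 3.1414e+00 -2.0000e-04  4.3120e-01] F [ 0.3 -0.3 -1.3] op 0.585 t 16.9
```

Call:
carry_out(motion=[[12,-31,0.4,0,1],[12,-31,0.4,0,1],[12,-31,0.4,0,1],[12,-31,0.4,0,1],[12,-31,0.4,0,1],[12.8,-30.7,0.4,0,1],[0,0,0,0,1],[0,0,0,0,1],[0,0,0,0,1]])

```text
t: 17.8
eef_pos: [560.3, 315.5, 74.7]
tcp_rot: [3.141, 0.001, 0.428]
ft_force: [0.5, 0.1, -2.0]
opening: 0.587
grip_force: 30.0
```

```bash
python3 -c "
from h import *
plan((560,316.4,43),psi=.4307)"
```

```text
d [ 0.1 -0.9 31.7] rows 1 each [ 0.1 -0.9 31.7]
turn -0.14
at [560.3 315.5  74.7] rot [3.1414e+00 1.2000e-03 4.2820e-01] F [ 0.5  0.1 -2. ] op 0.587 t 17.8
```

Call:
carry_out(motion=[[0.2,-1,15,-0.1,1],[0,0,12,0,1],[0,0,2,0,1],[0,0,2,0,1],[0,0,2,0,1],[0,0,2,0,1],[0,0,0,0,1]])

```text
t: 18.5
eef_pos: [560.6, 317.4, 41.9]
tcp_rot: [3.141, -0.001, 0.432]
ft_force: [-2.6, -3.8, 11.5]
opening: 0.59
grip_force: 30.0
```

Call:
carry_out(motion=[[0,0,-3,0,1],[-0.9,0.7,0,0,1],[0,0,1,0,1],[0,0,1.5,0,1],[0,0,1.5,0,1],[0,0,0,0,1]])

```text
t: 19.1
eef_pos: [559.7, 316.2, 38.9]
tcp_rot: [3.141, 0.0, 0.431]
ft_force: [1.5, -1.9, -2.2]
opening: 0.586
grip_force: 30.0
```

Call:
carry_out(motion=[[0,0,0,0,1]])

```text
t: 19.2
eef_pos: [559.7, 316.2, 39.0]
tcp_rot: [3.141, 0.0, 0.431]
ft_force: [1.4, -3.1, -2.5]
opening: 0.591
grip_force: 30.0
```

Call:
carry_out(motion=[[0,0,2,0,1],[0,0,2,0,1],[0,0,1,0,1],[0,0,0,0,1]])

```text
t: 19.6
eef_pos: [559.8, 316.3, 34.5]
tcp_rot: [3.141, -0.0, 0.432]
ft_force: [1.2, -3.6, 2.3]
opening: 0.586
grip_force: 30.0
```

Call:
carry_out(motion=[[0,0,0,0,0],[0,0,0,0,0],[0,0,0,0,0],[0,0,0,0,0],[0,0,0,0,0],[0,0,-30,0,0],[0,0,-45,0,0],[0,0,-45,0,0],[0,0,-45,0,0],[0,0,-45,0,0],[0,0,0,0,0]])

```text
t: 20.7
eef_pos: [561.3, 317.3, 250.8]
tcp_rot: [3.141, -0.01, 0.432]
ft_force: [0.2, -0.6, -0.6]
opening: 0.998
grip_force: 0.0
```

```bash
python3 -c "
from h import *
plan((558,7,243),psi=.747)"
```

```text
d [-132.8  280.5    7.8] rows 7 each [-19.   40.1   1.1]
turn -18.07
at [561.3 317.3 250.8] rot [ 3.1414 -0.0101  0.4316] F [ 0.2 -0.6 -0.6] op 0.998 t 20.7
```

Call:
carry_out(motion=[[-19,40,0,0,0],[-19,40,0,0,0],[-19,40,0,0,0],[-19,40,0,0,0],[-19,40,0,0,0],[-19,40,0,0,0],[-19,40,0,0,0],[0,0,0,-6,0],[0,0,0,-6,0],[0,0,0,-6,0],[0,0,0,0,0],[0,0,0,0,0]])

```text
t: 21.9
eef_pos: [555.8, 6.5, 243.9]
tcp_rot: [-3.141, 0.0, 0.743]
ft_force: [-1.6, 0.3, 0.4]
opening: 0.999
grip_force: 0.0
```

```bash
python3 - <<'E'
from h import *
stone((558,8));p,y=stone((558,8));plan((558.3,7.5,18),psi=y);c=cam("wrist");cv2.imwrite("pics/w5.png",c[0][:,:,::-1])
E
```

```text
stone rect [558.    7.3] moments [558.9   8.3] size 54.9 53.8 yaw 0.743 circ 75.5
stone rect [558.2   7.2] moments [559.2   8.1] size 55.1 53.8 yaw 0.744 circ 75.5
d [  2.4   1.  226.1] rows 5 each [ 0.5  0.2 45.2]
turn -0.02
at [555.9   6.6 244.1] rot [-3.1414e+00  2.0000e-04  7.4350e-01] F [ 0.8 -0.3  0.7] op 0.999 t 22.0
```

View pics/w5.png

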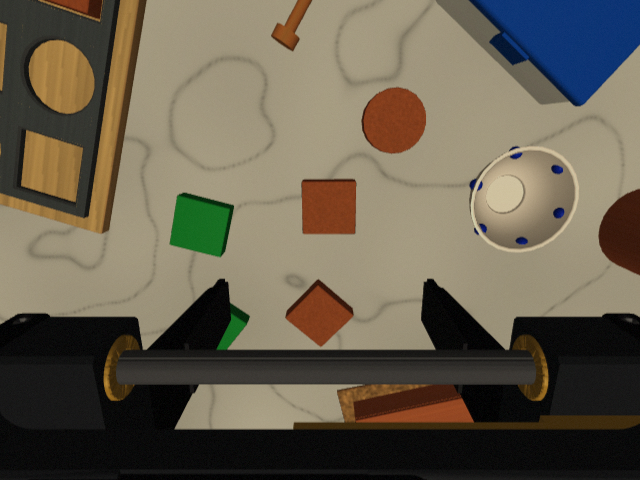

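The square at (329,207) is aligned with the tool and clear on both sides. Next is the descent and grasp.

Call:
carry_out(motion=[[2.3,0.9,45,0,0],[0,0,45,0,0],[0,0,45,0,0],[0,0,45,0,0],[0,0,40,0,0],[0,0,6,0,0],[0,0,0,0,1],[0,0,0,0,1],[0,0,0,0,1],[0,0,0,0,1],[0,0,0,0,1],[0,0,0,0,1]])

```text
t: 23.25
eef_pos: [558.7, 7.3, 19.1]
tcp_rot: [3.14, -0.001, 0.746]
ft_force: [-0.4, -0.2, 6.2]
opening: 0.587
grip_force: 30.0
```

Call:
carry_out(motion=[[0,0,0,0,1]])

```text
t: 23.35
eef_pos: [558.7, 7.3, 19.1]
tcp_rot: [3.141, -0.001, 0.746]
ft_force: [-1.0, 0.1, 7.0]
opening: 0.585
grip_force: 30.0
```

Call:
carry_out(motion=[[0,0,-20,0,1],[0,0,-30,0,1],[0,0,-10,0,1],[0,0,0,6,1],[0,0,0,6,1],[0,0,0,6,1],[0,0,0,0,1],[0,0,0,0,1]])

```text
t: 24.15
eef_pos: [558.1, 7.4, 77.9]
tcp_rot: [-3.141, 0.0, 0.434]
ft_force: [-0.3, -0.1, -1.7]
opening: 0.582
grip_force: 30.0
```

```bash
python3 -c "
from h import *
plan((446.2,352.1,75),psi=.4307)"
```

```text
d [  43.6 -359.8    2.9] rows 8 each [  5.5 -45.    0.4]
turn 0.22
at [558.1   7.4  77.9] rot [-3.1414e+00  5.0000e-04  4.3450e-01] F [-0.3 -0.1 -1.7] op 0.582 t 24.1
```

Call:
carry_out(motion=[[4.4,-36,0.3,0,1],[4.4,-36,0.3,0,1],[4.4,-36,0.3,0,1],[4.4,-36,0.3,0,1],[4.4,-36,0.3,0,1],[4.4,-36,0.3,0,1],[4.4,-36,0.3,0,1],[4.4,-36,0.3,0,1],[4.4,-36,0.3,0,1],[4.4,-36,0.3,0.2,1],[0,0,0,0,1],[0,0,0,0,1]])

```text
t: 25.35
eef_pos: [447.2, 353.1, 74.9]
tcp_rot: [3.141, 0.001, 0.432]
ft_force: [0.2, -0.2, -2.4]
opening: 0.585
grip_force: 30.0
```

Call:
carry_out(motion=[[0,0,0,0,1],[0,0,0,0,1]])

```text
t: 25.55
eef_pos: [448.1, 351.8, 75.2]
tcp_rot: [3.141, 0.0, 0.427]
ft_force: [0.8, 0.5, -1.6]
opening: 0.589
grip_force: 30.0
```

```bash
python3 -c "
from h import *
plan((446.5,352.2,44),psi=.4307)"
```

```text
d [-1.3 -1.  31.2] rows 1 each [-1.3 -1.  31.2]
turn -0.19
at [448.1 351.8  75.2] rot [3.1414e+00 3.0000e-04 4.2730e-01] F [ 0.8  0.5 -1.6] op 0.589 t 25.6
```

Call:
carry_out(motion=[[0,0,0,0,1],[0,0,0,0,1]])

```text
t: 25.75
eef_pos: [448.0, 352.2, 75.3]
tcp_rot: [3.141, -0.0, 0.427]
ft_force: [-0.9, -0.4, -0.9]
opening: 0.585
grip_force: 30.0
```

Call:
carry_out(motion=[[0,0,0,0,1],[0,0,0,0,1]])

```text
t: 25.95
eef_pos: [447.8, 352.6, 75.3]
tcp_rot: [3.141, -0.0, 0.428]
ft_force: [-0.6, -0.3, -0.3]
opening: 0.587
grip_force: 30.0
```

Call:
carry_out(motion=[[-1.3,-0.2,14,-0.1,1],[0,0,11,0,1],[0,0,2,0,1],[0,0,0,0,1],[0,0,0,0,1],[0,0,0,0,1],[0,0,0,0,1]])

```text
t: 26.65
eef_pos: [446.6, 352.5, 48.6]
tcp_rot: [3.142, -0.001, 0.43]
ft_force: [0.0, -0.1, -2.2]
opening: 0.586
grip_force: 30.0
```

```bash
python3 -c "
from h import *
plan((446.5,352.2,44),psi=.4307)"
```

```text
d [-0.2  0.2  4.6] rows 1 each [-0.2  0.2  4.6]
turn -0.06
at [446.6 352.5  48.6] rot [ 3.1416e+00 -6.0000e-04  4.2970e-01] F [ 0.  -0.1 -2.2] op 0.586 t 26.6
```

Call:
carry_out(motion=[[-0.2,0.2,2,0,1],[0,0,2,0,1],[0,0,2,0,1],[0,0,2,0,1],[0,0,2,0,1],[0,0,0,0,1]])

```text
t: 27.25
eef_pos: [446.2, 352.1, 37.9]
tcp_rot: [3.141, 0.001, 0.43]
ft_force: [-0.5, 0.0, -1.3]
opening: 0.584
grip_force: 30.0
```

Going in freely.

Call:
carry_out(motion=[[0,0,2,0,1],[0,0,1.5,0,1],[0,0,0,0,1]])

```text
t: 27.55
eef_pos: [446.3, 352.2, 35.1]
tcp_rot: [3.142, -0.0, 0.43]
ft_force: [-1.0, -0.8, 3.3]
opening: 0.587
grip_force: 30.0
```

Call:
carry_out(motion=[[0,0,0,0,0],[0,0,0,0,0],[0,0,0,0,0],[0,0,0,0,0],[0,0,0,0,0],[0,0,-30,0,0],[0,0,-45,0,0],[0,0,-45,0,0],[0,0,-45,0,0],[0,0,-45,0,0],[0,0,0,0,0]])

```text
t: 28.65
eef_pos: [447.8, 353.2, 250.6]
tcp_rot: [-3.14, -0.01, 0.43]
ft_force: [0.0, 0.5, -0.9]
opening: 0.997
grip_force: 0.0
```

```bash
python3 -c "
from h import *
plan((459,-69.7,243),psi=0)"
```

```text
d [-166.1  389.1    7.6] rows 9 each [-18.5  43.2   0.8]
turn 24.63
at [447.8 353.2 250.6] rot [-3.1405 -0.0096  0.4298] F [ 0.   0.5 -0.9] op 0.997 t 28.6
```

Call:
carry_out(motion=[[-18.5,43,0,0,0],[-18.5,43,0,0,0],[-18.5,43,0,0,0],[-18.5,43,0,0,0],[-18.5,43,0,0,0],[-18.5,43,0,0,0],[-18.5,43,0,0,0],[-18.5,43,0,0,0],[-18.5,43,0,0,0],[0,0,0,8.2,0],[0,0,0,8.2,0],[0,0,0,8.2,0]])

```text
t: 29.85
eef_pos: [455.9, -69.6, 244.2]
tcp_rot: [-3.141, 0.001, -0.007]
ft_force: [-0.3, -0.2, 0.5]
opening: 0.999
grip_force: 0.0
```

Call:
carry_out(motion=[[0,0,0,0,0],[0,0,0,0,0],[0,0,0,0,0],[0,0,0,0,0],[0,0,0,0,0],[0,0,0,0,0]])

```text
t: 30.45
eef_pos: [456.2, -69.0, 244.8]
tcp_rot: [3.141, -0.0, 0.001]
ft_force: [-0.2, -0.2, -0.3]
opening: 0.997
grip_force: 0.0
```

```bash
python3 - <<'E'
from h import *
stone((459,-69));p,y=stone((459,-69));plan((459,-69.7,18.5),psi=y);c=cam("wrist");cv2.imwrite("pics/w6.png",c[0][:,:,::-1])
E
```

```text
stone rect [ 479.5 -120.5] moments [ 480.2 -120.4] size 54.7 53.2 yaw 0.002 circ 76.0
stone rect [ 479.4 -120.4] moments [ 480.2 -120.3] size 54.7 53.2 yaw 0.002 circ 76.0
d [  2.8   0.7 226.3] rows 5 each [ 0.6  0.1 45.3]
turn -0.05
at [456.2 -69.  244.8] rot [ 3.1415e+00 -0.0000e+00  7.0000e-04] F [ 0.6  0.7 -0.8] op 1.001 t 30.6
```

View pics/w6.png

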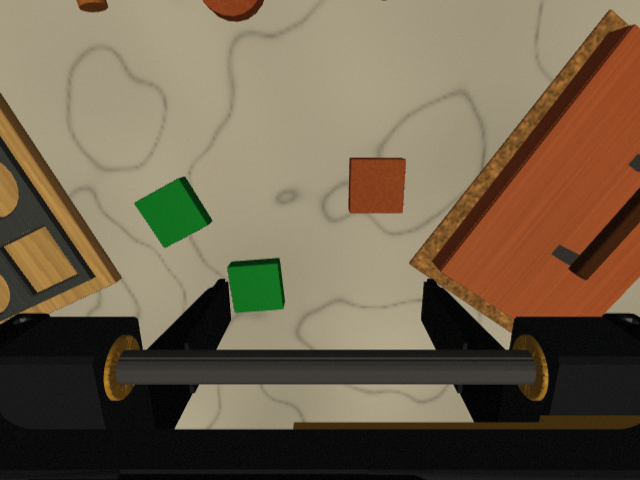

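The square was knocked aside and is now at pixel (377,185), about (479.5,-120.4). It is still clear of the hood, so I re-hover over it.

Call:
carry_out(motion=[[23,25.7,0,0,0],[0,25.7,0,0,0],[0,0,0,0,0],[0,0,0,0,0],[0,0,0,0,0],[0,0,0,0,0],[0,0,0,0,0],[0,0,0,0,0]])

```text
t: 31.4
eef_pos: [479.2, -120.0, 244.9]
tcp_rot: [3.141, -0.0, 0.001]
ft_force: [-1.1, 0.2, 0.8]
opening: 0.996
grip_force: 0.0
```

```bash
python3 - <<'E'
from h import *
stone((479,-120));p,y=stone((479,-120));plan((479.4,-120.4,18.5),psi=y)
E
```

```text
stone rect [ 480.  -120.5] moments [ 480.5 -120.2] size 55.0 54.0 yaw -0.001 circ 75.7
stone rect [ 479.9 -120.7] moments [ 480.4 -120.3] size 54.8 54.1 yaw -0.007 circ 75.0
d [2.000e-01 2.000e-01 2.264e+02] rows 5 each [ 0.   0.  45.3]
turn 0.45
at [ 479.2 -120.2  244.9] rot [ 3.1415e+00 -2.0000e-04  6.0000e-04] F [ 0.   0.  -0.6] op 1.0 t 31.5
```

Call:
carry_out(motion=[[0.8,0.3,45,0,0],[0,0,45,0,0],[0,0,45,0,0],[0,0,45,0,0],[0,0,40,0,0],[0,0,6,0,0],[0,0,0,0,1],[0,0,0,0,1],[0,0,0,0,1],[0,0,0,0,1],[0,0,0,0,1],[0,0,0,0,1]])

```text
t: 32.7
eef_pos: [480.3, -120.9, 19.5]
tcp_rot: [3.141, -0.001, 0.0]
ft_force: [-1.1, 1.2, 9.5]
opening: 0.588
grip_force: 30.0
```

Call:
carry_out(motion=[[0,0,0,0,1]])

```text
t: 32.8
eef_pos: [480.3, -120.9, 19.5]
tcp_rot: [3.141, -0.001, 0.0]
ft_force: [-0.9, -1.5, 8.5]
opening: 0.587
grip_force: 30.0
```

Call:
carry_out(motion=[[0,0,-20,0,1],[0,0,-30,0,1],[0,0,-10,0,1],[0,0,0,-8.2,1],[0,0,0,-8.2,1],[0,0,0,-8.2,1],[0,0,0,0,1],[0,0,0,0,1]])

```text
t: 33.6
eef_pos: [479.8, -120.7, 78.5]
tcp_rot: [-3.141, 0.0, 0.425]
ft_force: [-0.3, 0.1, -1.4]
opening: 0.587
grip_force: 30.0
```

```bash
python3 -c "
from h import *
plan((399.8,242.8,75),psi=.4307)"
```

```text
d [  77.1 -364.1    3.5] rows 8 each [  9.6 -45.5   0.4]
turn -0.3
at [ 479.8 -120.7   78.5] rot [-3.1414e+00  3.0000e-04  4.2540e-01] F [-0.3  0.1 -1.4] op 0.587 t 33.6
```

Call:
carry_out(motion=[[7.7,-36.4,0.3,0,1],[7.7,-36.4,0.3,0,1],[7.7,-36.4,0.3,0,1],[7.7,-36.4,0.3,0,1],[7.7,-36.4,0.3,0,1],[7.7,-36.4,0.3,0,1],[7.7,-36.4,0.3,0,1],[7.7,-36.4,0.3,0,1],[7.7,-36.4,0.3,0,1],[7.7,-36.4,0.3,0,1],[0,0,0,0,1],[0,0,0,0,1]])

```text
t: 34.8
eef_pos: [398.0, 242.7, 75.6]
tcp_rot: [3.141, 0.0, 0.429]
ft_force: [-0.9, -0.2, -2.5]
opening: 0.587
grip_force: 30.0
```

Call:
carry_out(motion=[[0,0,0,0,1],[0,0,0,0,1],[0,0,0,0,1],[0,0,0,0,1],[0,0,0,0,1],[0,0,0,0,1]])

```text
t: 35.4
eef_pos: [398.4, 242.1, 75.8]
tcp_rot: [3.142, 0.0, 0.429]
ft_force: [-0.2, 0.5, -2.0]
opening: 0.585
grip_force: 30.0
```

```bash
python3 -c "
from h import *
plan((399.9,242.8,48),psi=.4307)"
```

```text
d [ 1.6 -0.  27.8] rows 1 each [ 1.6 -0.  27.8]
turn -0.08
at [398.4 242.1  75.8] rot [3.1415 0.     0.4293] F [-0.2  0.5 -2. ] op 0.585 t 35.4
```

Call:
carry_out(motion=[[1.6,0,14,-0.1,1],[0,0,11,0,1],[0,0,2,0,1],[0,0,0,0,1],[0,0,0,0,1],[0,0,0,0,1]])

```text
t: 36.0
eef_pos: [399.9, 243.0, 49.1]
tcp_rot: [3.141, -0.001, 0.432]
ft_force: [-1.1, -0.9, -1.9]
opening: 0.583
grip_force: 30.0
```

```bash
python3 -c "
from h import *
plan((399.9,242.8,48),psi=.4307)"
```

```text
d [-0.1  0.2  1.1] rows 1 each [-0.1  0.2  1.1]
turn 0.05
at [399.9 243.   49.1] rot [ 3.1415e+00 -6.0000e-04  4.3150e-01] F [-1.1 -0.9 -1.9] op 0.583 t 36.0
```

Call:
carry_out(motion=[[-0.1,0.2,2,0,1],[0,0,2,0,1],[0,0,2,0,1],[0,0,2,0,1],[0,0,2,0,1],[0,0,0,0,1]])

```text
t: 36.6
eef_pos: [399.7, 242.6, 38.5]
tcp_rot: [3.142, 0.001, 0.431]
ft_force: [0.4, -0.0, -1.7]
opening: 0.586
grip_force: 30.0
```

Call:
carry_out(motion=[[0,0,2,0,1],[0,0,1.5,0,1],[0,0,0,0,1]])

```text
t: 36.9
eef_pos: [399.8, 242.7, 35.5]
tcp_rot: [3.141, -0.0, 0.432]
ft_force: [-0.7, -0.4, 5.4]
opening: 0.585
grip_force: 30.0
```

Call:
carry_out(motion=[[0,0,0,0,0],[0,0,0,0,0],[0,0,0,0,0],[0,0,0,0,0],[0,0,0,0,0],[0,0,-30,0,0],[0,0,-45,0,0],[0,0,-45,0,0],[0,0,-45,0,0],[0,0,-45,0,0],[0,0,0,0,0]])

```text
t: 38.0
eef_pos: [401.4, 243.5, 250.4]
tcp_rot: [3.141, -0.009, 0.432]
ft_force: [1.2, 0.6, -1.1]
opening: 1.002
grip_force: 0.0
```

```bash
python3 -c "
from h import *
plan((665,18.6,243),psi=.4307)"
```

```text
d [145.4 314.5   7.4] rows 8 each [18.2 39.3  0.9]
turn 0.05
at [401.4 243.5 250.4] rot [ 3.1413 -0.0093  0.4316] F [ 1.2  0.6 -1.1] op 1.002 t 38.0
```

Call:
carry_out(motion=[[18,39,0,0,0],[18,39,0,0,0],[18,39,0,0,0],[18,39,0,0,0],[18,39,0,0,0],[18,39,0,0,0],[18,39,0,0,0],[18,39,0,0,0],[0,0,0,0,0],[0,0,0,0,0],[0,0,0,0,0],[0,0,0,0,0]])

```text
t: 39.2
eef_pos: [660.4, 20.4, 245.4]
tcp_rot: [-3.142, 0.0, 0.432]
ft_force: [-0.8, -1.0, 0.0]
opening: 1.001
grip_force: 0.0
```

```bash
python3 - <<'E'
from h import *
stone((665,18));p,y=stone((665,18));plan((*p,18.5),psi=.4307)
c=cam("wrist");cv2.imwrite("pics/w7.png",c[0][:,:,::-1])
E
```

```text
stone rect [665.4  18.9] moments [666.   19.3] size 59.4 59.1 yaw 0.433 circ 60.7
stone rect [665.4  18.9] moments [666.  19.] size 59.5 59.2 yaw 0.459 circ 61.1
d [  4.3   3.4 227.2] rows 5 each [ 0.9  0.7 45.4]
turn 0.1
at [660.6  20.3 245.7] rot [ 3.1413e+00 -3.0000e-04  4.3250e-01] F [-0.4 -0.9 -0.1] op 0.998 t 39.3
```

View pics/w7.png

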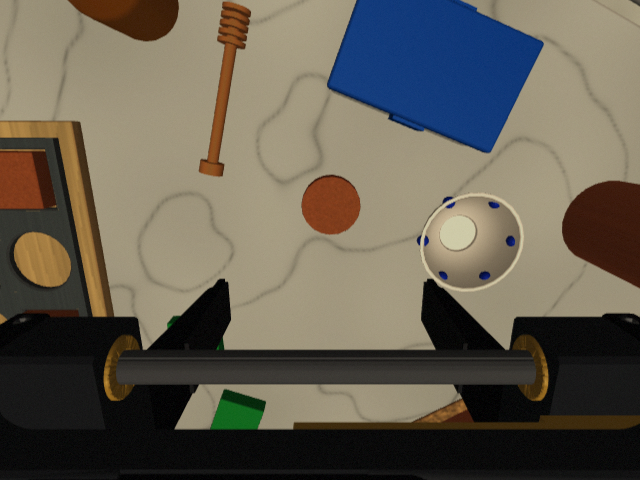

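The disc at (331,205) is clear on both sides; the bowl's rim starts at x=418.

Call:
carry_out(motion=[[3.8,3.3,45,0,0],[0,0,45,0,0],[0,0,45,0,0],[0,0,45,0,0],[0,0,40,0,0],[0,0,7,0,0],[0,0,0,0,1],[0,0,0,0,1],[0,0,0,0,1],[0,0,0,0,1],[0,0,0,0,1],[0,0,0,0,1]])

```text
t: 40.55
eef_pos: [666.4, 18.0, 19.6]
tcp_rot: [3.141, -0.002, 0.431]
ft_force: [-1.1, 0.6, 7.3]
opening: 0.644
grip_force: 30.0
```

Call:
carry_out(motion=[[0,0,0,0,1]])

```text
t: 40.65
eef_pos: [666.4, 18.1, 19.6]
tcp_rot: [3.141, -0.001, 0.432]
ft_force: [-0.5, -0.1, 7.1]
opening: 0.644
grip_force: 30.0
```

Call:
carry_out(motion=[[0,0,-20,0,1],[0,0,-30,0,1],[0,0,-10,0,1],[0,0,0,0,1],[0,0,0,0,1],[0,0,0,0,1]])

```text
t: 41.25
eef_pos: [665.3, 18.1, 76.9]
tcp_rot: [-3.141, 0.002, 0.431]
ft_force: [0.5, -0.5, -2.7]
opening: 0.646
grip_force: 30.0
```

```bash
python3 -c "
from h import *
plan((526.3,389,75),psi=.4307)"
```

```text
d [  28.8 -395.     1.9] rows 9 each [  3.2 -43.9   0.2]
turn 0.04
at [665.3  18.1  76.9] rot [-3.1407e+00  1.8000e-03  4.3140e-01] F [ 0.5 -0.5 -2.7] op 0.646 t 41.2
```

Call:
carry_out(motion=[[2.6,-35.9,0.2,0,1],[2.6,-35.9,0.2,0,1],[2.6,-35.9,0.2,0,1],[2.6,-35.9,0.2,0,1],[2.6,-35.9,0.2,0,1],[2.6,-35.9,0.2,0,1],[2.6,-35.9,0.2,0,1],[2.6,-35.9,0.2,0,1],[2.6,-35.9,0.2,0,1],[2.6,-35.9,0.2,0,1],[2.6,-35.9,0.2,0,1]])

```text
t: 42.35
eef_pos: [525.7, 389.9, 74.8]
tcp_rot: [3.141, 0.002, 0.431]
ft_force: [1.4, 0.3, -1.4]
opening: 0.641
grip_force: 30.0
```

Call:
carry_out(motion=[[0,0,0,0,1],[0,0,0,0,1],[0,0,0,0,1],[0,0,0,0,1],[0,0,0,0,1],[0,0,0,0,1]])

```text
t: 42.95
eef_pos: [527.1, 388.2, 76.1]
tcp_rot: [3.141, 0.0, 0.431]
ft_force: [-0.2, 0.9, -1.5]
opening: 0.643
grip_force: 30.0
```

```bash
python3 -c "
from h import *
plan((526.5,389.1,48),psi=.4307)"
```

```text
d [-0.1 -1.1 28.1] rows 1 each [-0.1 -1.1 28.1]
turn -0.01
at [527.1 388.2  76.1] rot [3.1415e+00 1.0000e-04 4.3050e-01] F [-0.2  0.9 -1.5] op 0.643 t 43.0
```

Call:
carry_out(motion=[[-0.1,-1,14,0,1],[0,0,11,0,1],[0,0,2,0,1],[0,0,0,0,1],[0,0,0,0,1],[0,0,0,0,1]])

```text
t: 43.55
eef_pos: [526.4, 389.8, 49.4]
tcp_rot: [3.142, -0.001, 0.431]
ft_force: [1.2, 0.2, -2.4]
opening: 0.641
grip_force: 30.0
```

```bash
python3 -c "
from h import *
plan((526.5,389.1,48),psi=.4307)"
```

```text
d [-0.2  0.7  1.4] rows 1 each [-0.2  0.7  1.4]
turn 0.05
at [526.4 389.8  49.4] rot [ 3.1416e+00 -6.0000e-04  4.3150e-01] F [ 1.2  0.2 -2.4] op 0.641 t 43.5
```

Call:
carry_out(motion=[[-0.2,0.6,2,0,1],[0,0,2,0,1],[0,0,2,0,1],[0,0,2,0,1],[0,0,2,0,1],[0,0,0,0,1]])

```text
t: 44.15
eef_pos: [526.2, 388.9, 38.7]
tcp_rot: [3.141, 0.001, 0.431]
ft_force: [-0.2, 0.4, -1.5]
opening: 0.643
grip_force: 30.0
```

Call:
carry_out(motion=[[0,0,2,0,1],[0,0,1.5,0,1],[0,0,0,0,1]])

```text
t: 44.45
eef_pos: [526.3, 389.0, 35.7]
tcp_rot: [3.141, -0.0, 0.432]
ft_force: [-0.3, 0.4, -0.2]
opening: 0.642
grip_force: 30.0
```

Call:
carry_out(motion=[[0,0,0,0,0.22],[0,0,0,0,0.22],[0,0,0,0,0.22],[0,0,0,0,0.22],[0,0,-15,0,0.22],[0,0,-30,0,0],[0,0,-40,0,0],[0,0,-45,0,0],[0,0,-45,0,0],[0,0,-35,0,0],[0,0,0,0,0]])

```text
t: 45.55
eef_pos: [527.5, 389.8, 252.4]
tcp_rot: [-3.141, -0.01, 0.432]
ft_force: [1.0, 0.4, 0.5]
opening: 1.0
grip_force: 0.0
```

```bash
python3 -c "
from h import *
plan((452,307,250),psi=.4307)"
```

```text
d [-103.2   43.6    2.4] rows 3 each [-34.4  14.5   0.8]
turn 0.05
at [527.5 389.8 252.4] rot [-3.1407 -0.0095  0.4316] F [1.  0.4 0.5] op 1.0 t 45.5
```

Call:
carry_out(motion=[[-34,14.5,0,0,0],[-34,14.5,0,0,0],[-35,14.5,0,0,0],[0,0,0,0,0],[0,0,0,0,0],[0,0,0,0,0],[0,0,0,0,0]])

```text
t: 46.25
eef_pos: [451.4, 306.9, 245.4]
tcp_rot: [3.142, 0.0, 0.432]
ft_force: [0.6, 0.4, 0.6]
opening: 0.998
grip_force: 0.0
```

```bash
python3 - <<'E'
from h import *
c=cam("wrist");cv2.imwrite("pics/w8.png",c[0][:,:,::-1])
plan((460,0,200),(460,-338,200),psi=-.578)
C=np.array([462.8,315.8]);u=np.array([.9087,.4174]);v=np.array([-u[1],u[0]])
for k in blobs(terra(c)&(hsv(c)[...,2]>110),600):
    p,l,s,y=rect(c,k,36);print(p.round(1),((p-C)@u).round(1),((p-C)@v).round(1),l.round(1),s.round(1),y.round(3))
E
```

```text
d [-120.5  282.4   45.3] rows 7 each [-17.2  40.3   6.5]
d [-141.5  307.     0. ] rows 8 each [-17.7  38.4   0. ]
turn 57.86
at [451.3 306.9 245.3] rot [3.1415e+00 3.0000e-04 4.3180e-01] F [-1.  -0.2 -0.1] op 0.999 t 46.3
[399.3 244.6] -87.4 -38.2 54.9 54.7 -1.138
[445.  353.2] -0.5 41.4 55.0 53.1 -1.138
[558.5 317.7] 87.7 -38.2 54.6 54.0 -1.138
[524.9 390.2] 87.5 41.7 59.4 59.3 -1.149
```

View pics/w8.png

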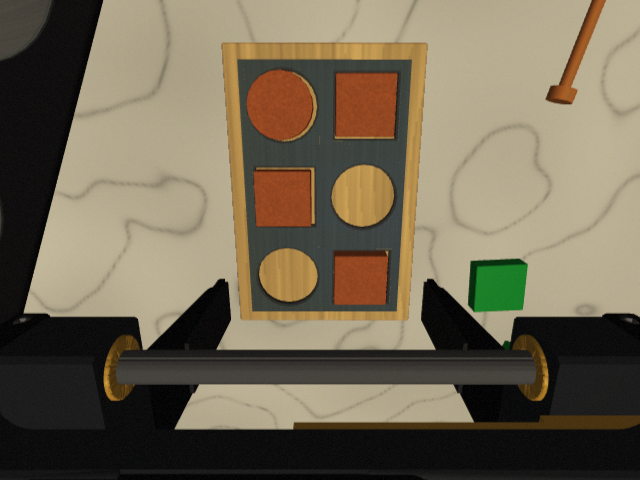

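All four stones are seated flat in recesses of their own outline, within 2 mm of centre. Next I fetch the hood.

Call:
carry_out(motion=[[-17.5,39.3,0,0,0],[-17.5,39.3,0,0,0],[-17.5,39.3,0,0,0],[-17.5,39.3,0,0,0],[-17.5,39.3,0,0,0],[-17.5,39.3,0,0,0],[-17.5,39.3,0,0,0],[-17.5,39.3,0,0,0],[-17.5,39.3,0,0,0],[-17.5,39.3,0,0,0],[-17.5,39.3,0,0,0],[-17.5,39.3,0,0,0]])

```text
t: 47.5
eef_pos: [457.5, -211.7, 245.5]
tcp_rot: [-3.142, 0.0, 0.432]
ft_force: [0.9, 1.1, -0.9]
opening: 0.998
grip_force: 0.0
```

Call:
carry_out(motion=[[-17.5,39.3,0,0,0],[-17.5,39.3,0,0,0],[-17.5,39.3,0,0,0],[0,0,0,8.2,0],[0,0,0,8.2,0],[0,0,0,8.2,0],[0,0,0,8.2,0],[0,0,0,8.2,0],[0,0,0,8.2,0],[0,0,0,8.2,0],[0,0,0,0.4,0],[0,0,0,0,0]])

```text
t: 48.7
eef_pos: [459.2, -338.9, 245.4]
tcp_rot: [3.142, 0.0, -0.573]
ft_force: [0.1, 0.1, 0.1]
opening: 0.999
grip_force: 0.0
```

Call:
carry_out(motion=[[0,0,0,0,0],[0,0,0,0,0],[0,0,0,0,0],[0,0,0,0,0]])

```text
t: 49.1
eef_pos: [459.0, -338.8, 245.7]
tcp_rot: [3.142, -0.0, -0.577]
ft_force: [0.7, 0.3, -0.3]
opening: 1.0
grip_force: 0.0
```

```bash
python3 - <<'E'
from h import *
plan((460.8,-338.8,66.5),psi=-.577)
c=cam("wrist");h=hsv(c);cv2.imwrite("pics/w9.png",c[0][:,:,::-1])
m=np.zeros(h.shape[:2],bool);m[80:300,270:390]=h[80:300,270:390,2]<80
for k in blobs(m,600): print(cv2.boundingRect(k),rect(c,k,84))
E
```

```text
d [  1.5  -1.  179.2] rows 4 each [ 0.4 -0.3 44.8]
turn 0.01
at [ 459.  -338.8  245.7] rot [ 3.1415e+00 -1.0000e-04 -5.7670e-01] F [ 0.7  0.3 -0.3] op 1.0 t 49.1
(316, 147, 17, 142) (array([ 460.72506714, -338.8449707 ]), np.float32(127.04346), np.float32(13.650452), np.float32(-0.57418936))
```

View pics/w9.png

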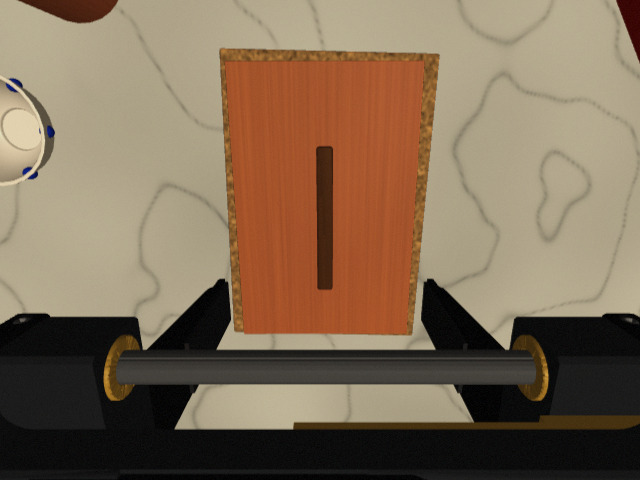

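The handle bar is at (325,218), where I left it; the hood lies flat on the mat.

Call:
carry_out(motion=[[1.5,-1,45,0,0],[0,0,45,0,0],[0,0,45,0,0],[0,0,44,0,0],[0,0,0,0,1],[0,0,0,0,1],[0,0,0,0,1],[0,0,0,0,1],[0,0,0,0,1],[0,0,0,0,1],[0,0,0,0,1],[0,0,0,0,1]])

```text
t: 50.35
eef_pos: [460.8, -338.8, 66.8]
tcp_rot: [3.141, -0.0, -0.577]
ft_force: [0.2, -0.5, -0.9]
opening: 0.384
grip_force: 0.0
```

Call:
carry_out(motion=[[0,0,0,0,1],[0,0,0,0,1],[0,0,0,0,1],[0,0,0,0,1]])

```text
t: 50.75
eef_pos: [460.8, -338.8, 66.6]
tcp_rot: [3.142, 0.0, -0.577]
ft_force: [-0.1, 0.1, -0.6]
opening: 0.147
grip_force: 30.0
```

Call:
carry_out(motion=[[0,0,-10,0,1],[0,0,-20,0,1],[0,0,-30,0,1],[0,0,-30,0,1],[0,0,-10,0,1],[0,0,0,0,1],[0,0,0,0,1]])

```text
t: 51.45
eef_pos: [460.3, -338.3, 165.5]
tcp_rot: [-3.141, 0.002, -0.577]
ft_force: [-0.7, 0.6, -6.4]
opening: 0.147
grip_force: 30.0
```

```bash
python3 -c "
from h import *
plan((462.8,315.8,165),psi=.4307)"
```

```text
d [-3.549e+02 -5.495e+02  5.000e-01] rows 14 each [-25.4 -39.2   0. ]
turn -57.76
at [ 460.3 -338.3  165.5] rot [-3.1414e+00  1.7000e-03 -5.7730e-01] F [-0.7  0.6 -6.4] op 0.147 t 51.5
```

Call:
carry_out(motion=[[-12,-18,0,0,1],[-19,-29.5,0,0,1],[-19,-29.5,0,0,1],[-19,-29.5,0,0,1],[-19,-29.5,0,0,1],[-19,-29.5,0,0,1],[-19,-29.5,0,0,1],[-19,-29.5,0,0,1],[-19,-29.5,0,0,1],[-19,-29.5,0,0,1],[-19,-29.5,0,0,1],[-19,-29.5,0,0,1]])

```text
t: 52.65
eef_pos: [461.8, 70.2, 165.2]
tcp_rot: [3.14, 0.002, -0.577]
ft_force: [0.9, -0.4, -5.9]
opening: 0.142
grip_force: 30.0
```

Call:
carry_out(motion=[[-19,-29.5,0,0,1],[-19,-29.5,0,0,1],[-19,-29.5,0,0,1],[-19,-29.5,0,0,1],[-19,-29.5,0,0,1],[-19,-29.5,0,0,1],[-19,-29.5,0,0,1],[0,0,0,-5,1],[0,0,0,-7,1],[0,0,0,-7,1],[0,0,0,-7,1],[0,0,0,-7,1]])

```text
t: 53.85
eef_pos: [463.1, 314.1, 164.6]
tcp_rot: [3.14, 0.003, 0.004]
ft_force: [0.2, 0.3, -6.1]
opening: 0.145
grip_force: 30.0
```

Call:
carry_out(motion=[[0,0,0,-7,1],[0,0,0,-7,1],[0,0,0,-7,1],[0,0,0,-3.7,1],[0,0,0,0,1],[0,0,0,0,1],[0,0,0,0,1],[0,0,0,0,1]])

```text
t: 54.65
eef_pos: [463.8, 314.4, 166.3]
tcp_rot: [3.141, 0.001, 0.429]
ft_force: [0.2, -0.1, -5.9]
opening: 0.144
grip_force: 30.0
```

```bash
python3 -c "
from h import *
plan((462.8,315.8,95),psi=.4307)"
```

```text
d [-0.3 -1.7 71.3] rows 2 each [-0.1 -0.8 35.6]
turn -0.11
at [463.8 314.4 166.3] rot [3.1415e+00 5.0000e-04 4.2870e-01] F [ 0.2 -0.1 -5.9] op 0.144 t 54.6
```

Call:
carry_out(motion=[[-0.3,-1.6,30,-0.1,1],[0,0,25,0,1],[0,0,14,0,1],[0,0,0,0,1],[0,0,0,0,1],[0,0,0,0,1]])

```text
t: 55.25
eef_pos: [463.4, 316.0, 98.6]
tcp_rot: [3.142, -0.002, 0.431]
ft_force: [0.2, 0.7, -5.3]
opening: 0.146
grip_force: 30.0
```

```bash
python3 - <<'E'
from h import *
plan((462.8,315.8,78.6),psi=.4307)
c=cam("wrist");a=c[0];b=cam("side")[0];cv2.imwrite("pics/x10.png",cv2.resize(b[300:450,230:470],(768,480))[:,:,::-1])
E
```

```text
d [-0.6 -0.  20. ] rows 1 each [-0.6 -0.  20. ]
turn 0.04
at [463.4 316.   98.6] rot [ 3.1416e+00 -1.6000e-03  4.3130e-01] F [ 0.2  0.7 -5.3] op 0.146 t 55.2
```

View pics/x10.png

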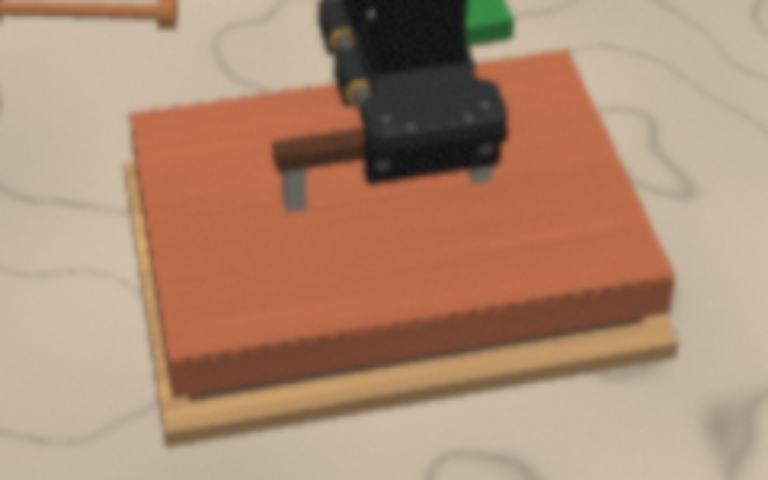

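The hood is level and lined up about 20 mm above its seat. I lower it slowly.

Call:
carry_out(motion=[[-0.5,0,5,0,1],[0,0,5,0,1],[0,0,3,0,1],[0,0,2,0,1],[0,0,2,0,1],[0,0,1,0,1],[0,0,0,0,1]])

```text
t: 56.05
eef_pos: [462.5, 315.5, 79.5]
tcp_rot: [3.142, -0.0, 0.431]
ft_force: [-0.1, -0.9, -6.6]
opening: 0.145
grip_force: 30.0
```

Call:
carry_out(motion=[[0,0,1,0,1],[0,0,0.5,0,1],[0,0,0,0,1]])

```text
t: 56.35
eef_pos: [462.6, 315.7, 78.6]
tcp_rot: [-3.142, -0.001, 0.432]
ft_force: [-2.2, 0.8, 3.0]
opening: 0.143
grip_force: 30.0
```

Seated on the base. Release and retreat.

Call:
carry_out(motion=[[0,0,0,0,0],[0,0,0,0,0],[0,0,0,0,0],[0,0,0,0,0],[0,0,0,0,0],[0,0,0,0,0],[0,0,0,0,0],[0,0,-40,0,0],[0,0,-45,0,0],[0,0,-45,0,0],[0,0,-45,0,0],[0,0,0,0,0]])

```text
t: 57.55
eef_pos: [464.0, 316.5, 258.9]
tcp_rot: [-3.141, -0.01, 0.432]
ft_force: [-0.0, 0.5, 1.6]
opening: 0.996
grip_force: 0.0
```

Call:
carry_out(motion=[[0,0,0,0,0],[0,0,0,0,0],[0,0,0,0,0],[0,0,0,0,0],[0,0,0,0,0]])

```text
t: 58.05
eef_pos: [462.4, 315.5, 252.4]
tcp_rot: [3.141, 0.001, 0.431]
ft_force: [-0.3, -0.8, -0.1]
opening: 0.999
grip_force: 0.0
```

```bash
python3 - <<'E'
from h import *
plan()
c=cam("wrist");h=hsv(c)
m=np.zeros(h.shape[:2],bool);m[80:300,270:390]=h[80:300,270:390,2]<80
for k in blobs(m,600): print(rect(c,k,96))
a=cam("scene")[0];cv2.imwrite("pics/s11.png",a[:,:,::-1])
E
```

```text
at [462.4 315.5 252.4] rot [3.1415e+00 1.2000e-03 4.3140e-01] F [-0.3 -0.8 -0.1] op 0.999 t 58.0
(array([462.63986206, 317.37014771]), np.float32(128.21129), np.float32(13.225981), np.float32(0.42631888))
```

View pics/s11.png

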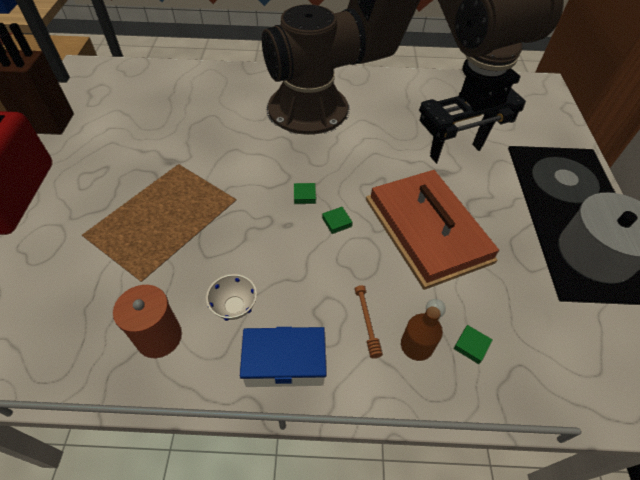

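The hood sits on the warmer at (432,225) as it did at the start. No stones are left on the counter, and the bystanders have not moved.

```bash
python3 -c "
from cell import env
print(env.job_done())"
```

```text
the job is handed in; nothing more can be done
None
```

The job is handed in: all four stones found on the counter (three squares, one disc) are seated in recesses of their own outline, the hood is back down on the warmer, and the other kitchen things were left untouched; the hand-in call returned no verdict.

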